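# Clear the circuit board and hold the spring probe on its round test pad

### The job

Clear both foam offcuts off the circuit board into the open bin, then draw the spring-tipped probe out of its stand and hold it upright with its tip on the board's round copper pad, pressing lightly so that the spring plunger is pushed about half way in, never hard against its stop. Finish while still holding the probe there, pressed and steady; leave the meter, parts box and tape roll where they are.

Things in the scene. Friction and masses are not known exactly. Their poses are not given: they have to be found in the camera images.
- board: Green circuit board on a black tray, fixed, 220 x 150 mm (its x, y), board top 15 mm above the bench, any yaw. Origin: centre of the underside. Parts up to 14 mm tall stand along the two short edges, over 86 mm from the middle in x. Two copper pads 2 mm proud at y = 0: round (20 mm across) at x = +45 mm, square (20 mm, not to be probed) at x = -45 mm; each starts under an offcut.
- round_pad (a point): Centre of the top face of the round copper pad (20 mm diameter, 17 mm above the bench), the spot to probe.
- offcut_a: Loose pale rigid packing-foam offcut with a step, 50 x 34 x 38 mm (x, y, z), 10 to 21 g, lying on the round pad. Origin: centre of its underside. The part up to z = 24 mm spans all 50 mm of x; the step above it (z 24 to 38 mm) spans x -25 to +7 mm. Flat sides 34 mm apart along y over the full height: grip across y.
- offcut_b: Loose pale rigid packing-foam offcut, a plain block 56 x 30 x 36 mm (x, y, z), 10 to 21 g, lying on the square pad. Origin: centre of its underside. Grip across y (30 mm).
- bin: Open grey plastic bin, fixed on the bench, 150 x 130 x 100 mm (x, y, height), walls 4 mm. Origin: centre of the underside; rim at 100 mm. Stands to the left or right of the board, on the other side from the stand.
- stand: Grey block 70 x 70 x 85 mm tall on a thin 90 mm square foot, fixed to the bench, with a 21 mm square upright hole right through, in which the probe hangs by its flange. Origin: centre of the underside. Stands to the left or right of the board.
- probe: Loose spring-tipped probe, 0.11 kg, upright in the stand. z runs up along it; origin: the tip with plunger out, 10 mm above the bench in the stand. From the tip: brass plunger (8 mm across) to 24 mm, steel barrel (18 mm) to 75 mm, flange (34 mm, rests on the stand's top) to 80 mm, handle 22 x 22 mm (flats face x, y) to 145 mm: grip it from above at 118 mm. Raise 80 mm to clear the stand.
- plunger (a joint): Travel of the probe's spring plunger into the barrel: 0 m fully out, 0.016 m at its stop. The spring takes 1 N to start and rises 0.25 N per mm: 3 N half way in, 5 N at the stop.
- probe_tip (a point): The rounded end of the plunger (it moves with the plunger).
- meter: Black handheld multimeter lying on the bench beyond the board, 160 x 82 x 46 mm; leave alone. Origin: centre of underside.
- parts_box: Clear open plastic box with compartments, 130 x 190 x 40 mm, beyond the board; leave alone. Origin: centre of underside.
- tape_roll: Black roll of tape lying flat, 90 mm diameter, 19 mm high, beyond the board to the left; leave alone. Origin: centre of underside.
Things that resemble listed ones, but are neither listed nor needed, are in the scene too. What is shaped like the offcut_b but blue is not meant.

How it is judged:
On the way, in this order (a step that is already met when the one before it is completed fails the run):
1. both offcuts lie in the bin, let go (x of offcut_a in the frame of bin between -0.075 and 0.075 m and y of offcut_a in the frame of bin between -0.065 and 0.065 m and height (world z) of offcut_a between 0 and 0.09 m and contact force between each of offcut_a, offcut_b and the arm below 0.05 N and contact force between each of offcut_a, offcut_b and the fingers below 0.05 N and linear speed of each of offcut_a, offcut_b below 0.1 m/s and x of offcut_b in the frame of bin between -0.075 and 0.075 m and y of offcut_b in the frame of bin between -0.065 and 0.065 m and height (world z) of offcut_b between 0 and 0.09 m), for 0.2 s.
2. then the probe is drawn out of its stand in the fingers (height (world z) of probe_tip above 0.088 m and contact force between probe and the fingers above 1 N), for 0.2 s.
At the end, for the whole second after the job is handed in: Both offcuts in the bin, let go; probe held in the fingers within 0.14 rad of upright, still (under 10 mm/s), tip on the round pad (under 10 mm from its centre), plunger 4 to 12 mm in, pressing on the board with 1 to 8 N, touching neither stand nor bin (all of step 1 and contact force between probe and the fingers above 1 N and angle between probe's own z axis and vertical below 0.14 rad and horizontal distance between probe_tip and round_pad below 0.01 m and z of probe_tip in the frame of round_pad between -0.003 and 0.003 m and value of joint plunger between 0.004 and 0.012 m and contact force between probe and board between 1 and 8 N and contact force between probe and stand below 0.05 N and contact force between probe and bin below 0.05 N and linear speed of probe below 0.01 m/s); the arm keeps its last pose, push and grip.
It fails at once if the meter, parts box or tape roll was shifted more than 20 mm (distance of any of meter, parts_box, tape_roll from where it was at the start of the episode above 0.02 m).
It fails at once if the probe was driven hard against the board (over 15 N) (contact force between probe and board above 15 N).
It fails at once if the plunger was driven onto its stop (value of joint plunger above 0.0156 m).
It also fails if it takes over 72 s, if anything falls off the work surface, if the arm or the gripper's body presses on something with over 40 N, if the wrist force passes 120 N, or if a joint passes its speed limit or range.

### The arm

A 7-joint arm with a two-finger parallel gripper is mounted at the origin on the work surface. World frame = base frame: x ahead of the robot, y to its left, z up, the work surface at z = 0. Lengths are in m, angles in rad, forces in N, time in s.
With the tool pointing down it reaches from about 0.425 to 0.875 m from the base axis. Payload 4.7 kg.
Tool frame: the origin (TCP) lies between the finger pads; the fingertips stand 11 mm ahead of it and the grasp point (between the pads) lies 8 mm behind it; z points along the fingers, y is the direction in which the jaws open and shut (so a half turn about z gives the same grasp; the last joint's range is limited). The gripper opens to 87 mm and grips with 3 to 60 N. Pads are 19 mm wide; open, the fingers measure 117 mm over their backs; the gripper's body (75 mm by 190 mm) begins 51 mm behind the grasp point.
Start: joints at [1.214, 0.321, -0.07, 1.45, 0.023, 1.371, -0.057], TCP at [0.236, -0.606, 0.234] pointing down, gripper open.
Joint ranges: [-2.86, 2.86], [-0.3, 2.09], [-1.38, 1.24], [0.06, 2.45], [-1.56, 4.7], [0.09, 2.05], [-2.69, 2.69]. Speed limits (rad/s): [2.57, 2.57, 3.14, 3.14, 3.14, 3.14, 3.14].

### API

Orientations are given as a rotation vector (axis times angle).
In Python, from bench import ctrl gives the robot as it stands.
- The arm moves only by the tool servo_tool, never from a script. Its argument "series" is a list of rows, each an object with "travel": the shift along the tool's x, y, z in m, a list of three; "angular": the turn, a rotation vector about the tool's x, y, z in rad, a list of three. A call has 1 to 5 rows; each row shifts and turns the commanded pose from where the row before left it, along the tool's axes as they then stand; what a row does not reach is not made up. A row lasts 1/10 s, in which the tool goes at most 50 mm and 8.59 degrees, less where a joint would pass 70% of its speed; a pose out of reach is approached as far as the arm can. A call with a gripper value outside its range is refused whole. "claw" is the finger opening in m, from 0 to 0.087, set as the call begins (left out, the last holds). The fingers move at their own pace and stop on an object; "squeeze" is the grip in N (left out, the last holds). Time passes only in rows, so rows that do not move let the fingers close. It gives the time, the measured TCP pose, the force and the opening at its end, in the units of the state.
- ctrl.get_state(): the state, without advancing time (a new reading comes with each control period).
- ctrl.get_image(name): name is "side" or "top" or "wrist"; returns the picture (420x560x3 uint8, red, green, blue); there is no depth.
- ctrl.calibration(name): a dict with "fx", "fy", "cx", "cy" (pixels), "distortion" ([k1, k2, p1, p2, k3] as OpenCV has them; the pictures are not rectified), "rvec" (rotation vector, rad) and "tvec" (3), from world to camera coordinates, as OpenCV has them. Camera axes: x right, y down, z forward; pixel columns grow to the right and rows downward; lengths in m; the calibration is good to about 2 mm. A picture is of the moment at which its call begins: read the wrist's pose just before it. calibration takes no time and is no camera call; for the wrist camera it gives the pose at the moment of the call.
- ctrl.close_job(): hands the job in, once; it reports no verdict.
The state is a dict: "time": time; "joint_positions": joint angles; "qd": joint speeds; "joint_torque": joint torques, N m; "position": TCP position; "tool_rot": TCP orientation; "ft_force": force on the tool from outside, world axes, zero at the start; "torque": the same for the moment, N m; "grip_width": opening from 0.0 (shut) to 1.0 (fully open).
Only numpy, scipy, OpenCV 4.12 (cv2) and the standard library are available. Lean on these libraries where they do the work, as an engineer would, in place of code of your own. Each camera call takes 0.05 s, during which the arm holds its last target.

## Working session

There is one attempt and no reset: what is moved stays moved. The work goes in short steps, Python scripts to look and compute and a tool call to move; the robot and the scene stay as the last step left them, time stands still between calls to the robot, and variables do not carry over. Pictures are saved under pics/ and viewed, and the job is handed in when it is done.

Besides the shell and the picture viewer there is one more tool, called after "Call:" as name(argument=value, ...), one argument or row to a line, values as JSON. servo_tool: Moves the arm, as the interface text tells. Its arguments: {"type":"object","properties":{"series":{"type":"array","items":{"type":"object","properties":{"travel":{"type":"array","items":{"type":"number"}},"angular":{"type":"array","items":{"type":"number"}}}}},"claw":{"type":"number"},"squeeze":{"type":"number"}},"required":["series"]}

```bash
mkdir -p pics; ls; cat > h.py <<'E'
from bench import ctrl
import numpy as np, cv2
from scipy.spatial.transform import Rotation as R
def snap(n,f):
    im=ctrl.get_image(n); cv2.imwrite(f'pics/{f}.png',cv2.cvtColor(im,cv2.COLOR_RGB2BGR)); return im
def cal(n):
    c=ctrl.calibration(n); K=np.array([[c['fx'],0,c['cx']],[0,c['fy'],c['cy']],[0,0,1]]); 
    return K,np.array(c['distortion'],float),np.array(c['rvec'],float),np.array(c['tvec'],float)
def pix2w(c,uv,z):
    K,D,r,t=c; p=cv2.undistortPoints(np.array(uv,float).reshape(-1,1,2),K,D).reshape(-1,2)
    Rm=cv2.Rodrigues(r)[0]; C=-Rm.T@t; d=np.c_[p,np.ones(len(p))]@Rm
    return C+d*((z-C[2])/d[:,2])[:,None]
def w2pix(c,P):
    K,D,r,t=c; return cv2.projectPoints(np.array(P,float).reshape(-1,1,3),r,t,K,D)[0].reshape(-1,2)
E
python3 - <<'E'
from h import *
np.set_printoptions(precision=4,suppress=True)
s=ctrl.get_state(); print(s)
for n in('top','side','wrist'):
    print(n,cal(n)); snap(n,n+'0')
E
```

```text
pics
{'time': 0.0, 'joint_positions': array([ 1.2141,  0.3218, -0.07  ,  1.4517,  0.0226,  1.3708, -0.0569]), 'qd': array([ 0.0001,  0.0024,  0.0002, -0.002 , -0.0012, -0.0001,  0.0009]), 'joint_torque': array([  0.0001, -49.1287,  -0.4039, -31.2524,  -0.0639,   0.0438,
         0.0002]), 'position': array([ 0.2353, -0.6053,  0.2325]), 'tool_rot': array([-3.0859, -0.5788,  0.0007]), 'ft_force': array([ 0.4212,  0.8602, -0.5881]), 'torque': array([ 0.0037, -0.0518,  0.0002]), 'grip_width': 0.997186736061177}
top (array([[431.1892,   0.    , 279.7616],
       [  0.    , 431.1892, 211.8336],
       [  0.    ,   0.    ,   1.    ]]), array([-0.0421,  0.    ,  0.    ,  0.    ,  0.    ]), array([ 2.2529, -1.9152,  0.2276]), array([-0.0738,  0.5834,  0.8284]))
side (array([[388.7206,   0.    , 278.4955],
       [  0.    , 388.7206, 211.8388],
       [  0.    ,   0.    ,   1.    ]]), array([-0.0008,  0.    ,  0.    ,  0.    ,  0.    ]), array([ 2.3102, -0.0788,  0.0364]), array([-0.5746,  0.0598,  1.014 ]))
wrist (array([[341.1297,   0.    , 287.8627],
       [  0.    , 341.1297, 211.2293],
       [  0.    ,   0.    ,   1.    ]]), array([0.0069, 0.    , 0.    , 0.    , 0.    ]), array([-2.4172,  1.6546,  0.2091]), array([-0.6488, -0.0302,  0.3895]))
```

View pics/top0.png

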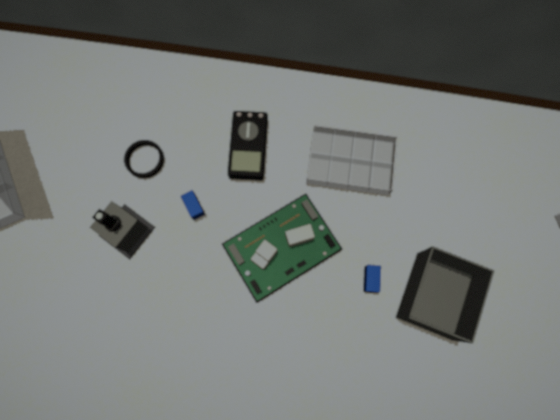

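View pics/side0.png

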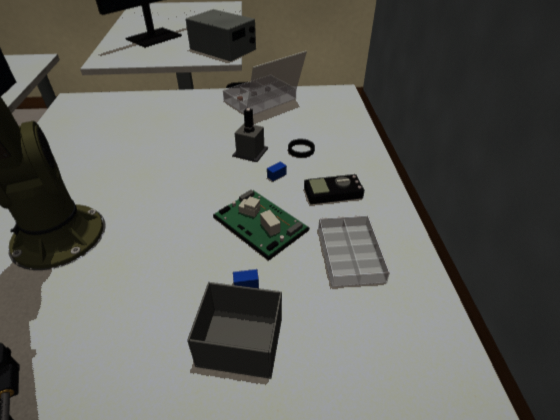

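View pics/wrist0.png

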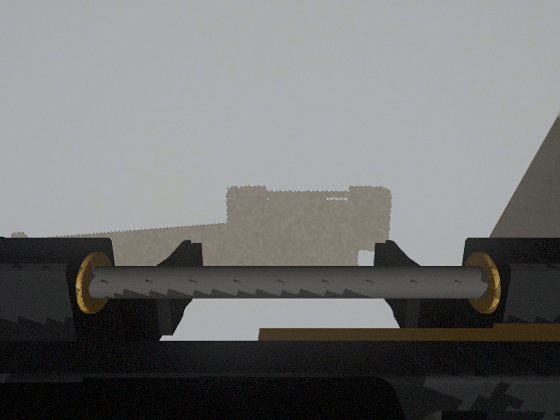

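```bash
python3 - <<'E'
import cv2
im=cv2.imread('pics/top0.png')
cv2.imwrite('pics/tA.png',cv2.resize(im[185:310,210:355],None,fx=5,fy=5,interpolation=cv2.INTER_CUBIC)[:600])
cv2.imwrite('pics/tB.png',cv2.resize(im[190:270,80:170],None,fx=7,fy=7,interpolation=cv2.INTER_CUBIC))
cv2.imwrite('pics/tC.png',cv2.resize(im[240:350,355:500],None,fx=5,fy=5,interpolation=cv2.INTER_CUBIC))
im=cv2.imread('pics/side0.png')
cv2.imwrite('pics/sA.png',cv2.resize(im[180:260,205:315],None,fx=7,fy=7,interpolation=cv2.INTER_CUBIC))
E
```

```text
(no output)
```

View pics/tA.png

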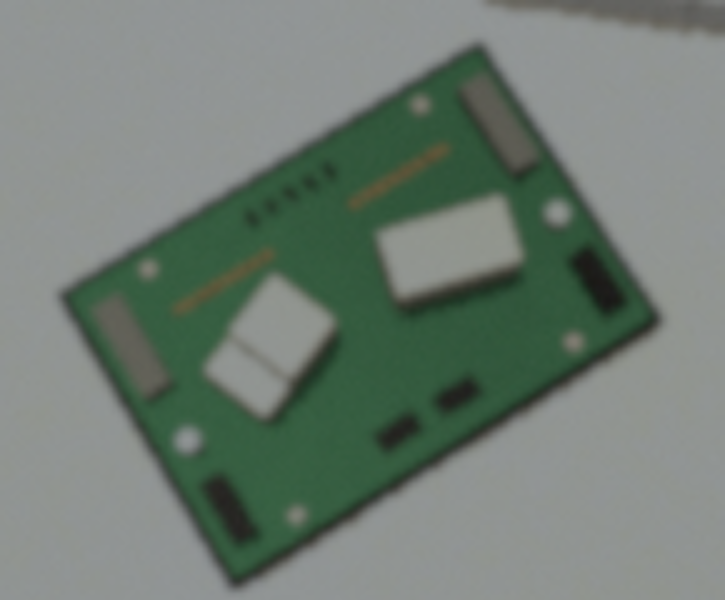

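View pics/tB.png

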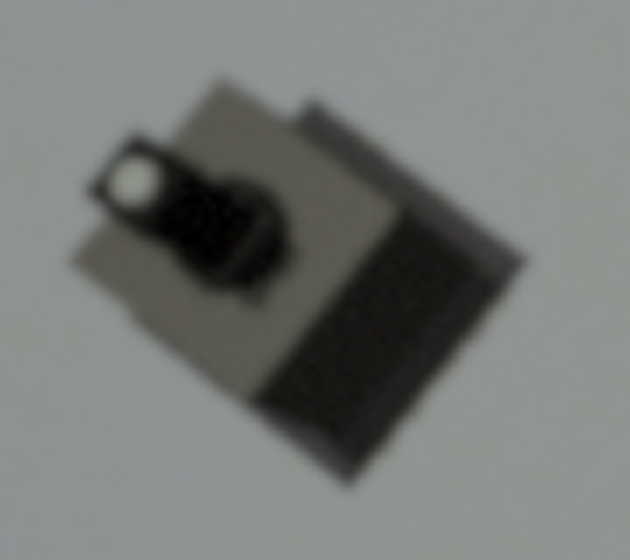

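View pics/tC.png

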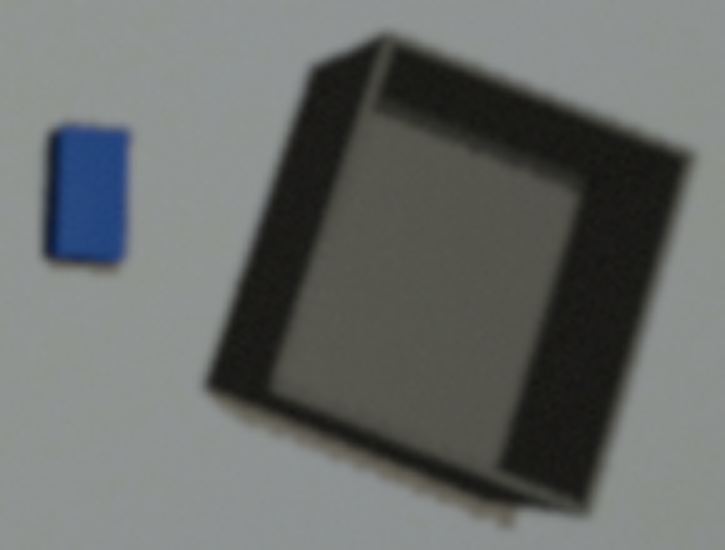

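View pics/sA.png

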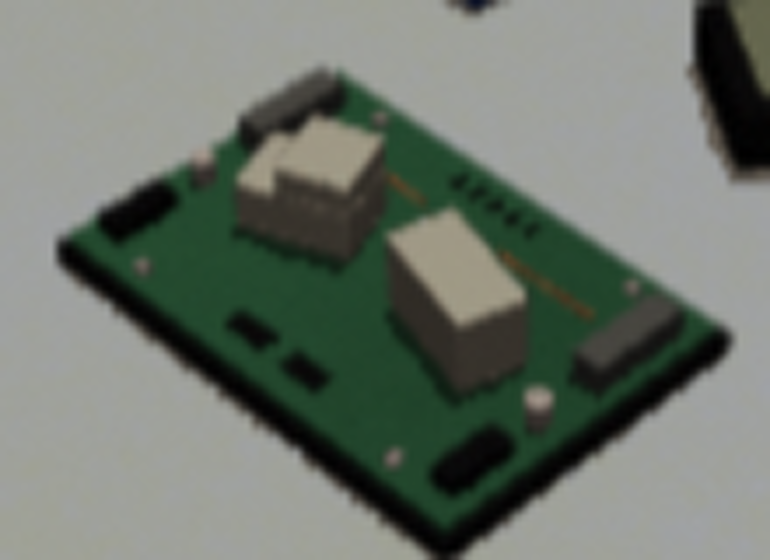

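```bash
python3 - <<'E'
from h import *
np.set_printoptions(precision=4,suppress=True)
c=cal('top')
def g(name,pts,o,f,z):
    uv=(np.array(pts)+.5)/f-.5+np.array(o); P=pix2w(c,uv,z)
    print(name,'\n',P[:,:2],'mean',P.mean(0)[:2])
    d=np.diff(np.r_[P,P[:1]],axis=0); print(' len',np.hypot(d[:,0],d[:,1]),'ang',np.degrees(np.arctan2(d[:,1],d[:,0])))
    return P
g('board',[(62,293),(480,43),(660,320),(235,585)],(210,185),5,.013)
g('a step',[(275,270),(338,322),(290,383),(229,335)],(210,185),5,.055)
g('a low',[(203,370),(265,422)],(210,185),5,.041)
g('b',[(375,233),(503,193),(524,255),(400,298)],(210,185),5,.053)
g('stand',[(222,75),(400,210),(250,400),(70,262)],(80,190),7,.085)
g('handle',[(134,181)],(80,190),7,.155)
g('bin',[(388,33),(692,155),(590,515),(208,387)],(355,240),5,.1)
s=cal('side')
uv=(np.array([(278,160),(318,115),(385,145),(347,193)])+.5)/7-.5+np.array((205,180)); print('a side',pix2w(s,uv,.055)[:,:2],pix2w(s,uv,.055).mean(0))
uv=(np.array([(388,237),(450,208),(527,295),(460,325)])+.5)/7-.5+np.array((205,180)); print('b side',pix2w(s,uv,.053)[:,:2],pix2w(s,uv,.053).mean(0))
t=ctrl.get_state(); print(R.from_rotvec(t['tool_rot']).as_matrix())
for n in('top','wrist'):
  r=cal(n); print(n,-cv2.Rodrigues(r[2])[0].T@r[3])
E
```

```text
board 
 [[ 0.5112  0.1358]
 [ 0.6523 -0.0271]
 [ 0.5413 -0.1227]
 [ 0.4005  0.04  ]] mean [0.5263 0.0065]
 len [0.2155 0.1464 0.2152 0.1464] ang [ -49.1027 -139.2527  130.8841   40.8809]
a step 
 [[0.5292 0.0435]
 [0.5119 0.0141]
 [0.4837 0.0295]
 [0.4993 0.0577]] mean [0.506  0.0362]
 len [0.0341 0.0321 0.0322 0.0331] ang [-120.4591  151.3252   61.1652  -25.3674]
a low 
 [[0.4848 0.0669]
 [0.4676 0.0377]] mean [0.4762 0.0523]
 len [0.034 0.034] ang [-120.4409   59.5591]
b 
 [[ 0.5518  0.0049]
 [ 0.5773 -0.0455]
 [ 0.5526 -0.0581]
 [ 0.5263 -0.0097]] mean [ 0.552  -0.0271]
 len [0.0566 0.0278 0.055  0.0294] ang [ -63.1179 -153.2333  118.5219   29.833 ]
stand 
 [[0.5518 0.3678]
 [0.5207 0.3058]
 [0.4591 0.3356]
 [0.4899 0.3979]] mean [0.5054 0.3518]
 len [0.0693 0.0684 0.0695 0.0689] ang [-116.6904  154.1677   63.7443  -25.9605]
handle 
 [[0.5055 0.3532]] mean [0.5055 0.3532]
 len [0.] ang [0.]
bin 
 [[ 0.5599 -0.2892]
 [ 0.5306 -0.4129]
 [ 0.3878 -0.3815]
 [ 0.4126 -0.2322]] mean [ 0.4727 -0.329 ]
 len [0.1271 0.1462 0.1513 0.1579] ang [-103.3029  167.6048   80.5651  -21.1535]
a side [[0.4876 0.0325]
 [0.503  0.0578]
 [0.5281 0.0384]
 [0.5131 0.012 ]] [0.508  0.0352 0.055 ]
b side [[ 0.5275 -0.011 ]
 [ 0.551   0.0033]
 [ 0.5762 -0.045 ]
 [ 0.5514 -0.0587]] [ 0.5515 -0.0278  0.053 ]
[[ 0.932   0.3623 -0.0006]
 [ 0.3623 -0.932   0.0014]
 [-0.0001 -0.0015 -1.    ]]
top [ 0.3825 -0.0099  0.941 ]
wrist [ 0.2972 -0.5812  0.3842]
```

```bash
cat >> h.py <<'E'
def Rt(yd):
    a=np.radians(yd); y=np.array([np.cos(a),np.sin(a),0]); z=np.array([0,0,-1.]); return R.from_matrix(np.c_[np.cross(y,z),y,z])
def plan(wps,step=.048,ang=8.):
    import json
    s=ctrl.get_state(); p=s['position']; q=R.from_rotvec(s['tool_rot']); rows=[]
    print('t',round(s['time'],2),'pos',np.round(p,4),'w',round(s['grip_width']*.087,4),'F',np.round(s['ft_force'],2))
    for (t,yd) in wps:
        t=np.array(t,float)
        # pick half-turn nearest
        qt=min((Rt(yd),Rt(yd+180)),key=lambda r:(q.inv()*r).magnitude())
        n=int(max(1,np.ceil(np.linalg.norm(t-p)/step),np.ceil(np.degrees((q.inv()*qt).magnitude())/ang)))
        for i in range(n):
            k=n-i; d=np.round(q.inv().apply((t-p)/k),4); w=np.round((q.inv()*qt).as_rotvec()/k,3)
            rows.append({"travel":d.tolist(),"angular":w.tolist()})
            p=p+q.apply(d); q=q*R.from_rotvec(w)
        rows.append('--')
    out=[];
    for r in rows: print(r if r=='--' else json.dumps(r))
E
python3 - <<'E'
from h import *
plan([((.552,-.0275,.15),28.5)])
E
```

```text
t 0.15 pos [ 0.2353 -0.6055  0.2327] w 0.0869 F [-0.46 -0.06  0.46]
{"travel": [0.036, -0.0303, 0.0059], "angular": [-0.0, 0.0, 0.103]}
{"travel": [0.0327, -0.0338, 0.006], "angular": [-0.0, 0.0, 0.103]}
{"travel": [0.0291, -0.037, 0.0059], "angular": [-0.0, 0.0, 0.103]}
{"travel": [0.0251, -0.0398, 0.006], "angular": [-0.0, 0.0, 0.103]}
{"travel": [0.0209, -0.0422, 0.0059], "angular": [-0.0, 0.0, 0.103]}
{"travel": [0.0165, -0.0441, 0.006], "angular": [-0.0, 0.0, 0.103]}
{"travel": [0.0118, -0.0456, 0.0059], "angular": [-0.0, 0.0, 0.103]}
{"travel": [0.0071, -0.0465, 0.006], "angular": [-0.0, 0.0, 0.103]}
{"travel": [0.0023, -0.047, 0.0059], "angular": [-0.0, 0.0, 0.103]}
{"travel": [-0.0026, -0.047, 0.006], "angular": [-0.0, 0.0, 0.103]}
{"travel": [-0.0074, -0.0465, 0.0059], "angular": [-0.0, 0.0, 0.104]}
{"travel": [-0.0122, -0.0455, 0.006], "angular": [-0.0, 0.0, 0.103]}
{"travel": [-0.0168, -0.044, 0.0059], "angular": [-0.0, 0.001, 0.104]}
{"travel": [-0.0212, -0.042, 0.006], "angular": [-0.0, 0.001, 0.103]}
--
```

```bash
sed -i 's/qt=min.*/qt=Rt(yd)/' h.py
python3 - <<'E'
from h import *
plan([((.552,-.0275,.15),28.5)])
E
```

```text
t 0.15 pos [ 0.2353 -0.6055  0.2327] w 0.0869 F [-0.46 -0.06  0.46]
{"travel": [0.036, -0.0303, 0.0059], "angular": [-0.0, -0.0, -0.121]}
{"travel": [0.0394, -0.0257, 0.006], "angular": [-0.0, -0.0, -0.121]}
{"travel": [0.0423, -0.0207, 0.0059], "angular": [-0.0, -0.0, -0.121]}
{"travel": [0.0444, -0.0155, 0.006], "angular": [-0.0, -0.0, -0.121]}
{"travel": [0.046, -0.01, 0.0059], "angular": [-0.0, -0.0, -0.121]}
{"travel": [0.0469, -0.0044, 0.006], "angular": [-0.0, -0.0, -0.121]}
{"travel": [0.0471, 0.0013, 0.0059], "angular": [-0.0, -0.0, -0.121]}
{"travel": [0.0465, 0.007, 0.006], "angular": [-0.0, -0.0, -0.121]}
{"travel": [0.0454, 0.0125, 0.0059], "angular": [-0.0, -0.0, -0.122]}
{"travel": [0.0435, 0.0179, 0.006], "angular": [-0.0, -0.0, -0.121]}
{"travel": [0.041, 0.0231, 0.0059], "angular": [-0.0, -0.0, -0.122]}
{"travel": [0.0379, 0.0279, 0.006], "angular": [-0.0, -0.001, -0.121]}
{"travel": [0.0343, 0.0323, 0.0059], "angular": [-0.0, -0.0, -0.122]}
{"travel": [0.0301, 0.0362, 0.0059], "angular": [-0.0, -0.001, -0.121]}
--
```

Call:
servo_tool(
  series=[
    {"travel": [0.036, -0.03, 0.006], "angular": [0, 0, -0.121]},
    {"travel": [0.039, -0.026, 0.006], "angular": [0, 0, -0.121]},
    {"travel": [0.042, -0.021, 0.006], "angular": [0, 0, -0.121]},
    {"travel": [0.044, -0.016, 0.006], "angular": [0, 0, -0.121]},
    {"travel": [0.046, -0.01, 0.006], "angular": [0, 0, -0.121]},
  ],
  claw=0.07,
)

```text
time: 0.65
position: [0.3476, -0.3977, 0.2032]
tool_rot: [2.771, 1.479, -0.0]
ft_force: [0.1, -1.1, 0.4]
grip_width: 0.805
```

Call:
servo_tool(
  series=[
    {"travel": [0.047, -0.004, 0.006], "angular": [0, 0, -0.121]},
    {"travel": [0.047, 0.001, 0.006], "angular": [0, 0, -0.121]},
    {"travel": [0.046, 0.007, 0.006], "angular": [0, 0, -0.121]},
    {"travel": [0.045, 0.012, 0.006], "angular": [0, 0, -0.121]},
    {"travel": [0.043, 0.018, 0.006], "angular": [0, 0, -0.121]},
  ],
)

```text
time: 1.15
position: [0.4601, -0.1928, 0.1733]
tool_rot: [2.205, 2.237, -0.001]
ft_force: [-0.2, -0.5, -0.6]
grip_width: 0.81
```

Call:
servo_tool(
  series=[
    {"travel": [0.041, 0.023, 0.006], "angular": [0, 0, -0.121]},
    {"travel": [0.038, 0.028, 0.006], "angular": [0, 0, -0.121]},
    {"travel": [0.034, 0.032, 0.006], "angular": [0, 0, -0.121]},
    {"travel": [0.03, 0.036, 0.006], "angular": [0, 0, -0.121]},
    {"travel": [0, 0, 0], "angular": [0, 0, 0]},
  ],
)

```text
time: 1.65
position: [0.5515, -0.0216, 0.149]
tool_rot: [-1.593, -2.705, -0.008]
ft_force: [0.6, 0.6, -0.3]
grip_width: 0.802
```

```bash
python3 - <<'E'
from h import *
plan([((.552,-.0275,.034),28.5)])
c=cal('wrist'); snap('wrist','w1'); print(ctrl.get_state()['joint_positions'])
print(w2pix(c,[[.552,-.0275,.053],[.4968,.0405,.017]]))
E
```

```text
t 1.65 pos [ 0.5515 -0.0216  0.149 ] w 0.0698 F [ 0.58  0.65 -0.33]
{"travel": [-0.002, -0.0009, 0.0383], "angular": [0.001, -0.001, 0.003]}
{"travel": [-0.0019, -0.0009, 0.0383], "angular": [0.001, -0.002, 0.003]}
{"travel": [-0.0019, -0.0008, 0.0383], "angular": [0.001, -0.001, 0.003]}
--
[ 0.60204992  0.23186934 -0.67758078  1.78645234  0.15391628  1.17800855
  0.37917276]
[[285.07709022 224.50153185]
 [265.81310227 107.81250686]]
```

View pics/w1.png

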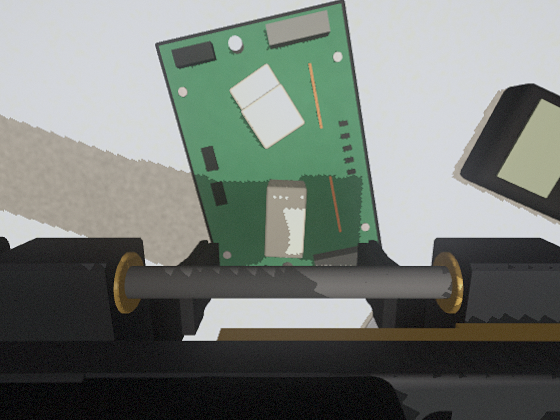

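```bash
python3 - <<'E'
from h import *
plan([((.552,-.0275,.034),28.5)])
c=cal('wrist')
P=pix2w(c,[(268,181),(305,181),(303,258),(265,256)],.053); print(P[:,:2],P.mean(0))
P=pix2w(c,[(157,44),(343,1)],.013); print(P); d=P[1]-P[0]; print(np.degrees(np.arctan2(d[1],d[0])),np.linalg.norm(d))
P=pix2w(c,[(230,91),(267,65),(303,120),(267,148)],.050); print(P)
E
```

```text
t 1.7 pos [ 0.5506 -0.0257  0.149 ] w 0.07 F [-0.82 -0.56  0.32]
{"travel": [-0.0009, 0.0001, 0.0383], "angular": [0.0, -0.001, 0.001]}
{"travel": [-0.0008, 0.0001, 0.0383], "angular": [0.0, -0.001, 0.001]}
{"travel": [-0.0008, 0.0001, 0.0384], "angular": [0.001, -0.0, 0.001]}
--
[[ 0.52402244 -0.00868899]
 [ 0.54779458  0.0043    ]
 [ 0.5759723  -0.04894469]
 [ 0.54934456 -0.06160199]] [ 0.54928347 -0.02873392  0.053     ]
[[0.40015679 0.03777695 0.013     ]
 [0.51086739 0.13206367 0.013     ]]
40.419387630228165 0.1454194639655064
[[0.47147791 0.03393139 0.05      ]
 [0.48620695 0.06112449 0.05      ]
 [0.52550728 0.04131008 0.05      ]
 [0.5122191  0.01175793 0.05      ]]
```

Call:
servo_tool(
  series=[
    {"travel": [-0.001, 0, 0.04], "angular": [0, 0, 0]},
    {"travel": [0, 0, 0.04], "angular": [0, 0, 0]},
    {"travel": [0, 0, 0.025], "angular": [0, 0, 0]},
    {"travel": [0, 0, 0.01], "angular": [0, 0, 0]},
    {"travel": [0, 0, 0], "angular": [0, 0, 0]},
  ],
)

```text
time: 2.2
position: [0.5494, -0.0319, 0.0334]
tool_rot: [-1.612, -2.694, 0.002]
ft_force: [-0.2, 0.0, -0.2]
grip_width: 0.805
```

Call:
servo_tool(
  series=[
    {"travel": [0, 0, 0]},
    {"travel": [0, 0, 0]},
    {"travel": [0, 0, 0]},
    {"travel": [0, 0, 0]},
    {"travel": [0, 0, 0]},
  ],
  claw=0.0,
  squeeze=8,
)

```text
$.series[0]: bad value
```

```bash
python3 - <<'E'
from h import *
plan([((.552,-.0275,.19),28.5),((.494,-.335,.19),-15),((.494,-.335,.077),-15)])
E
```

```text
t 2.2 pos [ 0.5494 -0.0319  0.0334] w 0.07 F [-0.19  0.02 -0.24]
{"travel": [0.0007, 0.001, -0.0392], "angular": [-0.001, -0.0, -0.001]}
{"travel": [0.0007, 0.001, -0.0391], "angular": [-0.001, -0.0, -0.001]}
{"travel": [0.0007, 0.0011, -0.0392], "angular": [-0.0, -0.001, -0.002]}
{"travel": [0.0007, 0.0011, -0.0391], "angular": [-0.001, -0.0, -0.001]}
--
{"travel": [-0.0346, -0.0282, -0.0], "angular": [0.0, -0.0, 0.108]}
{"travel": [-0.0375, -0.0243, -0.0], "angular": [0.0, -0.0, 0.109]}
{"travel": [-0.0399, -0.0201, -0.0], "angular": [0.0, -0.0, 0.108]}
{"travel": [-0.0419, -0.0157, -0.0], "angular": [0.0, -0.0, 0.109]}
{"travel": [-0.0433, -0.0111, -0.0001], "angular": [0.0, -0.0, 0.108]}
{"travel": [-0.0443, -0.0063, -0.0], "angular": [0.0, -0.0, 0.109]}
{"travel": [-0.0447, -0.0015, -0.0001], "angular": [0.0, -0.001, 0.108]}
--
{"travel": [0.0, -0.0, 0.0377], "angular": [0.0, 0.0, 0.0]}
{"travel": [0.0, -0.0, 0.0377], "angular": [0.0, 0.0, 0.0]}
{"travel": [0.0001, -0.0, 0.0376], "angular": [0.0, 0.0, 0.0]}
--
```

Call:
servo_tool(
  series=[
    {"travel": [0, 0.001, 0], "angular": [0, 0, 0]},
    {"travel": [0, 0, 0], "angular": [0, 0, 0]},
    {"travel": [0, 0, 0], "angular": [0, 0, 0]},
    {"travel": [0, 0, 0], "angular": [0, 0, 0]},
    {"travel": [0, 0, 0], "angular": [0, 0, 0]},
  ],
  claw=0.0,
  squeeze=8,
)

```text
time: 2.7
position: [0.5518, -0.0305, 0.035]
tool_rot: [1.61, 2.696, 0.0]
ft_force: [1.1, -0.5, -0.2]
grip_width: 0.437
```

Call:
servo_tool(
  series=[
    {"travel": [0, 0, 0], "angular": [0, 0, 0]},
    {"travel": [0, 0, -0.01], "angular": [0, 0, 0]},
    {"travel": [0, 0, -0.03], "angular": [0, 0, 0]},
    {"travel": [0, 0, -0.04], "angular": [0, 0, 0]},
    {"travel": [0, 0, -0.04], "angular": [0, 0, 0]},
  ],
)

```text
time: 3.2
position: [0.5511, -0.0301, 0.1562]
tool_rot: [-1.61, -2.697, 0.0]
ft_force: [0.9, -0.6, -0.3]
grip_width: 0.346
```

```bash
python3 - <<'E'
from h import *
plan([((.494,-.335,.17),-15),((.494,-.335,.077),-15)])
snap('side','s2')
E
```

```text
t 3.2 pos [ 0.5511 -0.0301  0.1562] w 0.0301 F [ 0.94 -0.63 -0.27]
{"travel": [-0.0345, -0.0279, -0.002], "angular": [-0.0, -0.0, 0.108]}
{"travel": [-0.0373, -0.024, -0.002], "angular": [-0.0, -0.0, 0.108]}
{"travel": [-0.0396, -0.0198, -0.002], "angular": [-0.0, -0.0, 0.108]}
{"travel": [-0.0415, -0.0154, -0.002], "angular": [-0.0, -0.0, 0.108]}
{"travel": [-0.043, -0.0109, -0.002], "angular": [-0.0, -0.0, 0.108]}
{"travel": [-0.0439, -0.0062, -0.0019], "angular": [-0.0, -0.0, 0.108]}
{"travel": [-0.0442, -0.0013, -0.002], "angular": [-0.001, -0.0, 0.108]}
--
{"travel": [-0.0, -0.0, 0.0465], "angular": [0.0, -0.0, 0.0]}
{"travel": [-0.0, -0.0001, 0.0465], "angular": [0.0, -0.0, 0.0]}
--
```

View pics/s2.png

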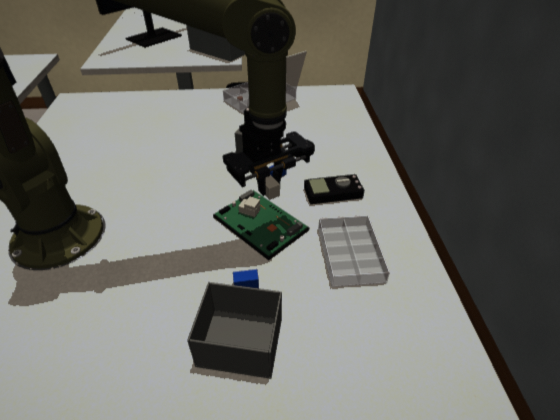

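Offcut b is lifted (opening 30 mm; block visible at about (271,186), and the square pad is exposed). Now to the bin.

Call:
servo_tool(
  series=[
    {"travel": [-0.034, -0.028, -0.002], "angular": [0, 0, 0.108]},
    {"travel": [-0.037, -0.024, -0.002], "angular": [0, 0, 0.108]},
    {"travel": [-0.04, -0.02, -0.002], "angular": [0, 0, 0.108]},
    {"travel": [-0.042, -0.015, -0.002], "angular": [0, 0, 0.108]},
    {"travel": [-0.043, -0.011, -0.002], "angular": [0, 0, 0.108]},
  ],
)

```text
time: 3.75
position: [0.5101, -0.2501, 0.1654]
tool_rot: [2.276, 2.164, 0.0]
ft_force: [0.9, 0.5, 0.6]
grip_width: 0.346
```

Call:
servo_tool(
  series=[
    {"travel": [-0.044, -0.006, -0.002], "angular": [0, 0, 0.108]},
    {"travel": [-0.044, -0.001, -0.002], "angular": [0, 0, 0.108]},
    {"travel": [0, 0, 0], "angular": [0, 0, 0]},
    {"travel": [0, 0, 0], "angular": [0, 0, 0]},
    {"travel": [0, 0, 0.03], "angular": [0, 0, 0]},
  ],
)

```text
time: 4.25
position: [0.4984, -0.3353, 0.1427]
tool_rot: [2.484, 1.91, 0.006]
ft_force: [1.6, -0.4, -0.6]
grip_width: 0.346
```

```bash
python3 - <<'E'
from h import *
snap('side','s3');snap('top','t3')
plan([((.494,-.335,.077),-15)])
E
python3 -c "
import cv2,numpy as np
a=cv2.imread('pics/s3.png')[150:400,130:380];b=cv2.imread('pics/t3.png')[190:380,340:530]
cv2.imwrite('pics/c3.png',np.hstack([cv2.resize(a,(400,400)),cv2.resize(b,(400,400))]))"
```

```text
t 4.35 pos [ 0.4934 -0.332   0.1355] w 0.03 F [ 0.23  0.67 -0.98]
{"travel": [-0.0015, 0.0009, 0.0292], "angular": [-0.003, -0.002, 0.002]}
{"travel": [-0.0013, 0.0007, 0.0292], "angular": [-0.003, -0.001, 0.001]}
--
```

View pics/c3.png

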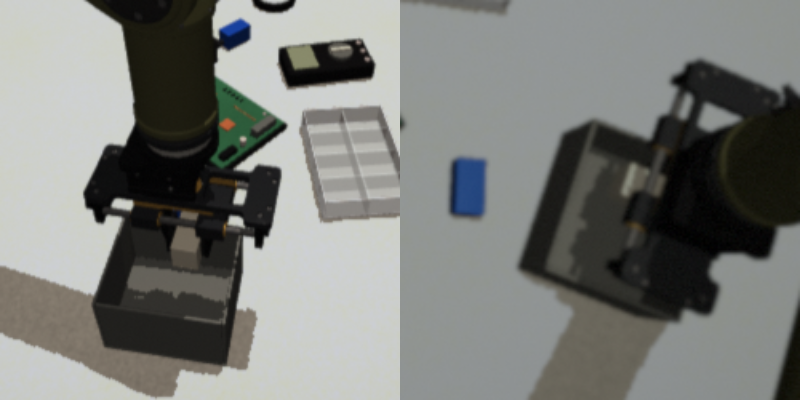

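Call:
servo_tool(
  series=[
    {"travel": [0, 0, 0.03], "angular": [0, 0, 0]},
    {"travel": [0, 0, 0.025], "angular": [0, 0, 0]},
    {"travel": [0, 0, 0], "angular": [0, 0, 0]},
    {"travel": [0, 0, 0], "angular": [0, 0, 0]},
    {"travel": [0, 0, 0], "angular": [0, 0, 0]},
  ],
)

```text
time: 4.85
position: [0.4961, -0.3355, 0.0857]
tool_rot: [2.489, 1.912, 0.001]
ft_force: [0.5, -0.3, 0.3]
grip_width: 0.34
```

Call:
servo_tool(
  series=[
    {"travel": [0, 0, 0], "angular": [0, 0, 0]},
    {"travel": [0, 0, 0], "angular": [0, 0, 0]},
    {"travel": [0, 0, 0], "angular": [0, 0, 0]},
    {"travel": [0, 0, -0.02], "angular": [0, 0, 0]},
    {"travel": [0, 0, -0.04], "angular": [0, 0, 0]},
  ],
  claw=0.045,
)

```text
time: 5.35
position: [0.4924, -0.3342, 0.141]
tool_rot: [-2.487, -1.908, 0.003]
ft_force: [2.1, -0.3, 0.5]
grip_width: 0.514
```

```bash
python3 - <<'E'
from h import *
plan([((.5,.0395,.15),60)])
E
```

```text
t 5.35 pos [ 0.4924 -0.3342  0.141 ] w 0.0447 F [ 2.08 -0.26  0.48]
{"travel": [0.0363, -0.009, -0.0007], "angular": [-0.0, -0.001, -0.131]}
{"travel": [0.0371, -0.0041, -0.0008], "angular": [-0.0, -0.001, -0.131]}
{"travel": [0.0374, 0.0008, -0.0008], "angular": [-0.001, -0.001, -0.131]}
{"travel": [0.0369, 0.0056, -0.0009], "angular": [-0.0, -0.001, -0.131]}
{"travel": [0.0359, 0.0104, -0.0009], "angular": [-0.001, -0.001, -0.131]}
{"travel": [0.0342, 0.015, -0.0009], "angular": [-0.001, -0.0, -0.131]}
{"travel": [0.032, 0.0194, -0.0009], "angular": [-0.0, -0.0, -0.131]}
{"travel": [0.0292, 0.0234, -0.0009], "angular": [-0.001, -0.001, -0.131]}
{"travel": [0.0259, 0.0269, -0.0009], "angular": [-0.0, -0.0, -0.131]}
{"travel": [0.0221, 0.0301, -0.0009], "angular": [-0.001, -0.001, -0.13]}
--
```

Call:
servo_tool(
  series=[
    {"travel": [0.036, -0.009, -0.003], "angular": [0, 0, -0.131]},
    {"travel": [0.037, -0.004, -0.002], "angular": [0, 0, -0.131]},
    {"travel": [0.037, 0.001, 0], "angular": [0, 0, -0.131]},
    {"travel": [0.037, 0.006, 0], "angular": [0, 0, -0.131]},
    {"travel": [0.036, 0.01, 0], "angular": [0, 0, -0.131]},
  ],
  claw=0.065,
)

```text
time: 5.85
position: [0.4986, -0.1479, 0.1489]
tool_rot: [1.738, 2.616, -0.0]
ft_force: [0.7, -0.2, 0.6]
grip_width: 0.739
```

Call:
servo_tool(
  series=[
    {"travel": [0.034, 0.015, 0], "angular": [0, 0, -0.131]},
    {"travel": [0.032, 0.019, 0], "angular": [0, 0, -0.131]},
    {"travel": [0.029, 0.023, 0], "angular": [0, 0, -0.131]},
    {"travel": [0.026, 0.027, 0], "angular": [0, 0, -0.131]},
    {"travel": [0.022, 0.03, 0], "angular": [0, 0, -0.131]},
  ],
)

```text
time: 6.35
position: [0.5019, 0.0382, 0.149]
tool_rot: [0.804, 3.036, -0.001]
ft_force: [-0.2, -0.1, -0.5]
grip_width: 0.751
```

```bash
python3 - <<'E'
from h import *
snap('side','s4');c=cal('wrist');snap('wrist','w4');
plan([((.5,.0395,.034),60)])
print(w2pix(c,[[.5,.0395,.055]]))
E
python3 -c "
import cv2,numpy as np
a=cv2.imread('pics/s4.png')[150:400,130:380];b=cv2.imread('pics/w4.png')[0:300,130:430]
cv2.imwrite('pics/c4.png',np.hstack([cv2.resize(a,(400,400)),cv2.resize(b,(400,400))]))"
```

```text
t 6.45 pos [0.5017 0.0432 0.1493] w 0.0651 F [-0.02  0.16  0.5 ]
{"travel": [-0.0001, -0.0015, 0.0384], "angular": [0.001, 0.0, 0.004]}
{"travel": [-0.0001, -0.0014, 0.0385], "angular": [0.001, 0.0, 0.004]}
{"travel": [-0.0001, -0.0014, 0.0384], "angular": [0.001, 0.0, 0.004]}
--
[[278.91507987 220.31371199]]
```

View pics/c4.png

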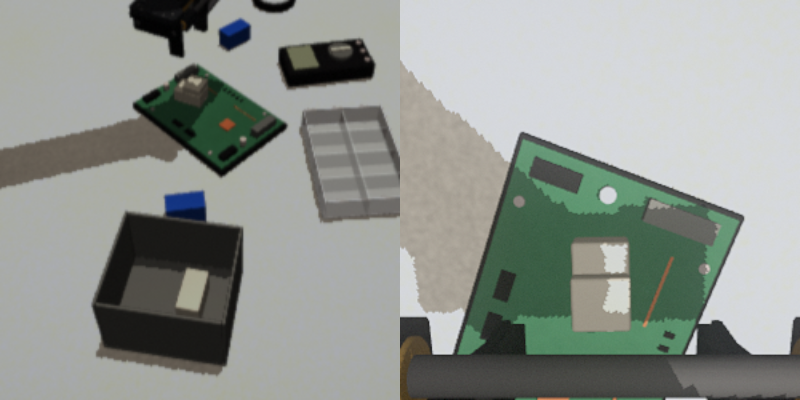

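Offcut b lies flat in the bin. Offcut a is square with the jaws, so I'm descending on it.

Call:
servo_tool(
  series=[
    {"travel": [0, -0.002, 0.04], "angular": [0, 0, 0.01]},
    {"travel": [0, -0.001, 0.04], "angular": [0, 0, 0]},
    {"travel": [0, 0, 0.025], "angular": [0, 0, 0]},
    {"travel": [0, 0, 0.01], "angular": [0, 0, 0]},
    {"travel": [0, 0, 0], "angular": [0, 0, 0]},
  ],
)

```text
time: 6.95
position: [0.4997, 0.0338, 0.0327]
tool_rot: [-0.827, -3.028, 0.001]
ft_force: [-0.4, -0.1, -0.2]
grip_width: 0.749
```

Call:
servo_tool(
  series=[
    {"travel": [0, 0, 0], "angular": [0, 0, 0]},
    {"travel": [0, 0, 0], "angular": [0, 0, 0]},
    {"travel": [0, 0, 0], "angular": [0, 0, 0]},
    {"travel": [0, 0, 0], "angular": [0, 0, 0]},
    {"travel": [0, 0, 0], "angular": [0, 0, 0]},
  ],
  claw=0.0,
)

```text
time: 7.45
position: [0.5009, 0.0341, 0.0341]
tool_rot: [0.827, 3.03, -0.0]
ft_force: [1.2, -0.1, 2.2]
grip_width: 0.39
```

Call:
servo_tool(
  series=[
    {"travel": [0, 0, 0], "angular": [0, 0, 0]},
    {"travel": [0, 0, -0.01], "angular": [0, 0, 0]},
    {"travel": [0, 0, -0.03], "angular": [0, 0, 0]},
    {"travel": [0, 0, -0.04], "angular": [0, 0, 0]},
    {"travel": [0, 0, -0.04], "angular": [0, 0, 0]},
  ],
)

```text
time: 7.95
position: [0.4998, 0.0345, 0.155]
tool_rot: [-0.826, -3.03, -0.0]
ft_force: [1.2, -1.4, -0.6]
grip_width: 0.387
```

```bash
python3 - <<'E'
from h import *
plan([((.452,-.325,.165),-15)])
E
```

```text
t 7.95 pos [0.4998 0.0345 0.155 ] w 0.0337 F [ 1.22 -1.37 -0.59]
{"travel": [-0.0141, -0.0334, -0.001], "angular": [-0.0, -0.0, 0.13]}
{"travel": [-0.0183, -0.0313, -0.001], "angular": [-0.0, -0.0, 0.13]}
{"travel": [-0.0222, -0.0287, -0.001], "angular": [-0.0, -0.0, 0.13]}
{"travel": [-0.0258, -0.0255, -0.001], "angular": [-0.0, -0.0, 0.13]}
{"travel": [-0.0289, -0.022, -0.001], "angular": [-0.0, -0.0, 0.13]}
{"travel": [-0.0315, -0.018, -0.001], "angular": [-0.0, -0.0, 0.13]}
{"travel": [-0.0335, -0.0138, -0.001], "angular": [-0.0, -0.0, 0.13]}
{"travel": [-0.035, -0.0094, -0.001], "angular": [-0.0, -0.0, 0.13]}
{"travel": [-0.036, -0.0047, -0.0011], "angular": [-0.001, -0.0, 0.13]}
{"travel": [-0.0362, -0.0, -0.001], "angular": [-0.0, -0.0, 0.131]}
--
```

Call:
servo_tool(
  series=[
    {"travel": [-0.014, -0.033, -0.002], "angular": [0, 0, 0.13]},
    {"travel": [-0.018, -0.031, -0.002], "angular": [0, 0, 0.13]},
    {"travel": [-0.022, -0.029, -0.002], "angular": [0, 0, 0.13]},
    {"travel": [-0.026, -0.026, -0.002], "angular": [0, 0, 0.13]},
    {"travel": [-0.029, -0.022, -0.002], "angular": [0, 0, 0.13]},
  ],
)

```text
time: 8.45
position: [0.4754, -0.1467, 0.1643]
tool_rot: [1.758, 2.603, -0.0]
ft_force: [0.7, -0.2, -0.1]
grip_width: 0.388
```

Call:
servo_tool(
  series=[
    {"travel": [-0.032, -0.018, 0], "angular": [0, 0, 0.13]},
    {"travel": [-0.034, -0.014, 0], "angular": [0, 0, 0.13]},
    {"travel": [-0.035, -0.009, 0], "angular": [0, 0, 0.13]},
    {"travel": [-0.036, -0.005, 0], "angular": [0, 0, 0.13]},
    {"travel": [-0.036, 0, 0], "angular": [0, 0, 0.13]},
  ],
)

```text
time: 8.95
position: [0.4518, -0.3271, 0.1641]
tool_rot: [2.497, 1.906, 0.0]
ft_force: [-0.1, -0.7, -0.1]
grip_width: 0.393
```

```bash
python3 - <<'E'
from h import *
snap('side','s5');snap('top','t5')
plan([((.452,-.325,.08),-15)])
c=cal('top')
E
python3 -c "
import cv2,numpy as np
a=cv2.imread('pics/s5.png')[150:400,130:380];b=cv2.imread('pics/t5.png')[190:310,215:335]
cv2.imwrite('pics/c5.png',np.hstack([cv2.resize(a,(400,400)),cv2.resize(b,(400,400),interpolation=2)]))"
```

```text
t 9.05 pos [ 0.4497 -0.3319  0.1637] w 0.0338 F [-1.01 -0.64 -0.47]
{"travel": [0.0037, 0.0002, 0.0418], "angular": [-0.0, 0.001, -0.005]}
{"travel": [0.0037, 0.0002, 0.0419], "angular": [-0.0, 0.001, -0.006]}
--
```

View pics/c5.png

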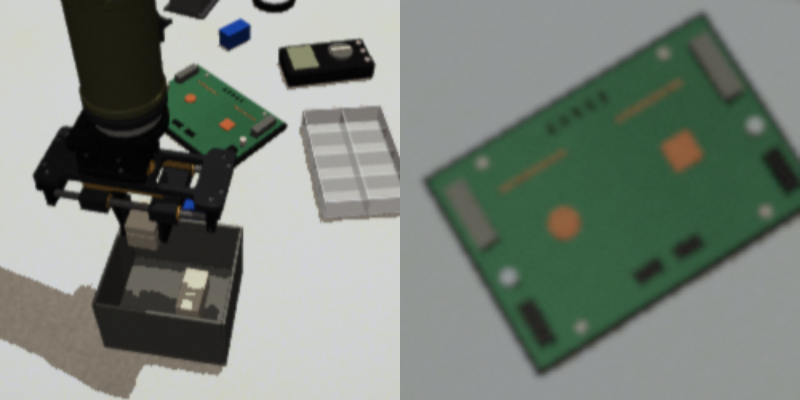

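Call:
servo_tool(
  series=[
    {"travel": [0.005, 0.004, 0.03], "angular": [0, 0, 0]},
    {"travel": [0, 0, 0.03], "angular": [0, 0, 0]},
    {"travel": [0, 0, 0.023], "angular": [0, 0, 0]},
    {"travel": [0, 0, 0], "angular": [0, 0, 0]},
    {"travel": [0, 0, 0], "angular": [0, 0, 0]},
  ],
)

```text
time: 9.55
position: [0.4576, -0.3216, 0.0811]
tool_rot: [-2.491, -1.913, -0.001]
ft_force: [-1.0, -0.1, -0.2]
grip_width: 0.387
```

Call:
servo_tool(
  series=[
    {"travel": [0, 0, 0], "angular": [0, 0, 0]},
    {"travel": [0, 0, 0], "angular": [0, 0, 0]},
    {"travel": [0, 0, 0], "angular": [0, 0, 0]},
    {"travel": [0, 0, -0.03], "angular": [0, 0, 0]},
    {"travel": [0, 0, -0.045], "angular": [0, 0, 0]},
  ],
  claw=0.046,
)

```text
time: 10.05
position: [0.4555, -0.3209, 0.1542]
tool_rot: [-2.488, -1.909, 0.002]
ft_force: [0.7, 0.1, -0.5]
grip_width: 0.527
```

Call:
servo_tool(
  series=[
    {"travel": [0, 0, -0.04], "angular": [0, 0, 0]},
    {"travel": [0, 0, -0.04], "angular": [0, 0, 0]},
    {"travel": [0, 0, -0.03], "angular": [0, 0, 0]},
    {"travel": [0, 0, 0], "angular": [0, 0, 0]},
    {"travel": [0, 0, 0], "angular": [0, 0, 0]},
  ],
)

```text
time: 10.55
position: [0.4576, -0.3221, 0.2664]
tool_rot: [2.491, 1.911, 0.0]
ft_force: [0.0, -0.2, -0.6]
grip_width: 0.532
```

```bash
python3 - <<'E'
from h import *
snap('side','s6')
c=cal('top'); im=cv2.imread('pics/t5.png').astype(int); cs=cal('side'); ims=cv2.imread('pics/s6.png').astype(int)
for c,im in((c,im),(cs,ims)):
    m=((im[...,2]>im[...,1]+25)&(im[...,2]>im[...,0]+35)).astype(np.uint8)
    n,l,st,ce=cv2.connectedComponentsWithStats(m)
    for i in range(1,n):
        if st[i,4]>25: print(st[i],ce[i],pix2w(c,ce[i],.017))
plan([((.5055,.3525,.25),64)])
print(ctrl.get_state()['joint_positions'])
E
python3 -c "
import cv2,numpy as np
a=cv2.imread('pics/s6.png')[150:400,130:380];b=cv2.imread('pics/s6.png')[90:180,210:300]
cv2.imwrite('pics/c6.png',np.hstack([cv2.resize(a,(400,400)),cv2.resize(b,(400,400),interpolation=2)]))"
```

```text
[294 230  11  11  76] [299.18421053 234.88157895] [[ 0.555685   -0.02708386  0.017     ]]
[260 253   8   8  56] [263.71428571 256.5       ] [[0.49672262 0.04110116 0.017     ]]
t 10.6 pos [ 0.457  -0.3218  0.2651] w 0.0461 F [-0.03  0.7  -0.38]
{"travel": [0.0443, -0.0085, 0.001], "angular": [-0.0, -0.0, -0.092]}
{"travel": [0.0449, -0.0044, 0.001], "angular": [-0.0, -0.0, -0.092]}
{"travel": [0.0451, -0.0003, 0.001], "angular": [-0.0, -0.0, -0.092]}
{"travel": [0.0449, 0.0039, 0.001], "angular": [-0.0, -0.0, -0.092]}
{"travel": [0.0444, 0.008, 0.001], "angular": [-0.0, -0.0, -0.092]}
{"travel": [0.0434, 0.012, 0.001], "angular": [-0.0, -0.0, -0.092]}
{"travel": [0.0421, 0.0159, 0.001], "angular": [-0.0, -0.0, -0.092]}
{"travel": [0.0405, 0.0198, 0.001], "angular": [-0.0, -0.0, -0.092]}
{"travel": [0.0385, 0.0234, 0.001], "angular": [-0.0, -0.0, -0.092]}
{"travel": [0.0362, 0.0268, 0.001], "angular": [-0.0, -0.0, -0.092]}
{"travel": [0.0336, 0.03, 0.001], "angular": [-0.0, -0.0, -0.092]}
{"travel": [0.0307, 0.033, 0.001], "angular": [-0.0, -0.0, -0.092]}
{"travel": [0.0275, 0.0357, 0.001], "angular": [-0.0, -0.0, -0.092]}
{"travel": [0.0242, 0.0381, 0.0011], "angular": [-0.0, -0.0, -0.092]}
{"travel": [0.0205, 0.0401, 0.001], "angular": [-0.0, -0.001, -0.091]}
--
[ 0.9595958   0.1379595  -0.43351493  1.62102674  0.05893337  1.39611451
  0.25743054]
```

View pics/c6.png

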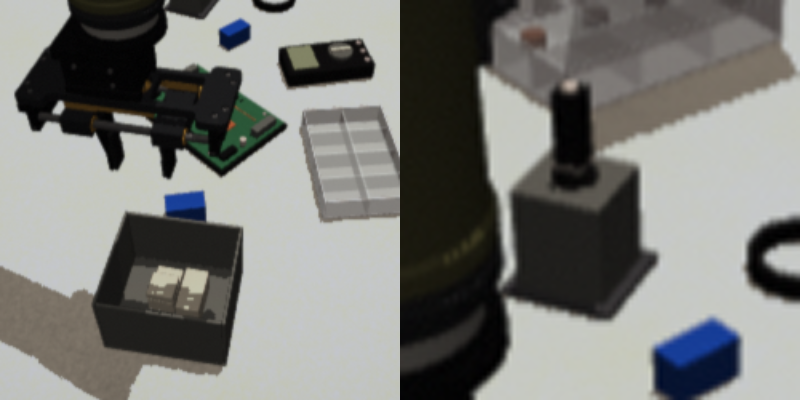

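Call:
servo_tool(
  series=[
    {"travel": [0.044, -0.008, 0.001], "angular": [0, 0, -0.092]},
    {"travel": [0.045, -0.004, 0.001], "angular": [0, 0, -0.092]},
    {"travel": [0.045, 0, 0.001], "angular": [0, 0, -0.092]},
    {"travel": [0.045, 0.004, 0.001], "angular": [0, 0, -0.092]},
    {"travel": [0.044, 0.008, 0.001], "angular": [0, 0, -0.092]},
  ],
  claw=0.06,
)

```text
time: 11.1
position: [0.4737, -0.096, 0.2588]
tool_rot: [-1.985, -2.432, 0.002]
ft_force: [0.6, -0.1, -0.3]
grip_width: 0.688
```

Call:
servo_tool(
  series=[
    {"travel": [0.043, 0.012, 0.001], "angular": [0, 0, -0.092]},
    {"travel": [0.042, 0.016, 0.001], "angular": [0, 0, -0.092]},
    {"travel": [0.04, 0.02, 0.001], "angular": [0, 0, -0.092]},
    {"travel": [0.038, 0.023, 0.001], "angular": [0, 0, -0.092]},
    {"travel": [0.036, 0.027, 0.001], "angular": [0, 0, -0.092]},
  ],
)

```text
time: 11.6
position: [0.4907, 0.1264, 0.254]
tool_rot: [-1.379, -2.821, 0.003]
ft_force: [1.2, 0.5, -0.1]
grip_width: 0.688
```

Call:
servo_tool(
  series=[
    {"travel": [0.034, 0.03, 0.001], "angular": [0, 0, -0.092]},
    {"travel": [0.031, 0.033, 0.001], "angular": [0, 0, -0.092]},
    {"travel": [0.027, 0.036, 0.001], "angular": [0, 0, -0.092]},
    {"travel": [0.01, 0.015, 0.001], "angular": [0, 0, -0.092]},
    {"travel": [0, 0, 0], "angular": [0, 0, -0.092]},
  ],
)

```text
time: 12.1
position: [0.5, 0.2824, 0.2496]
tool_rot: [-0.688, -3.061, -0.002]
ft_force: [0.1, 0.1, -0.5]
grip_width: 0.689
```

```bash
python3 - <<'E'
from h import *
c=cal('wrist');snap('wrist','w7')
plan([((.5055,.3525,.22),64)])
print(w2pix(c,[[.5055,.353,.155],[.5055,.353,.085]]))
print(pix2w(cal('side'),[(247.6,108.7)],.155))
E
```

```text
t 12.15 pos [0.5006 0.2803 0.2494] w 0.0601 F [-0.51 -0.91 -0.29]
{"travel": [0.0131, 0.0337, 0.0147], "angular": [-0.001, -0.002, 0.006]}
{"travel": [0.0134, 0.0336, 0.0147], "angular": [-0.001, -0.002, 0.007]}
--
[[378.91962825 185.07497366]
 [359.41232434 172.36481268]]
[[0.5048438  0.35717148 0.155     ]]
```

View pics/w7.png

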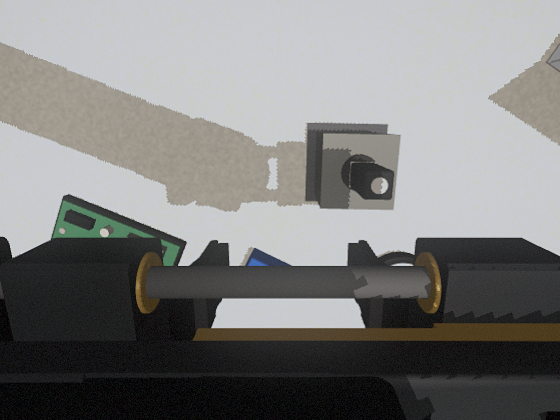

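```bash
python3 - <<'E'
import cv2
im=cv2.imread('pics/w7.png')
cv2.imwrite('pics/c7.png',cv2.resize(im[110:220,300:410],None,fx=5,fy=5,interpolation=cv2.INTER_CUBIC))
E
```

```text
(no output)
```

View pics/c7.png

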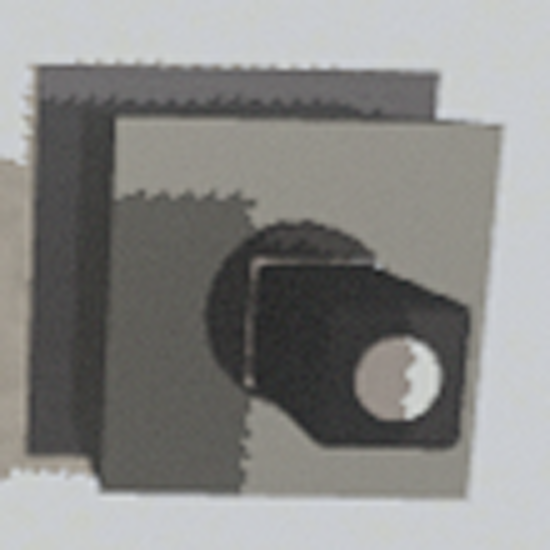

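Call:
servo_tool(
  series=[
    {"travel": [0.013, 0.034, 0.01], "angular": [0, -0.002, 0.006]},
    {"travel": [0.013, 0.034, 0.01], "angular": [0, -0.002, 0.006]},
    {"travel": [0, 0, 0], "angular": [0, 0, 0]},
    {"travel": [0, 0, 0], "angular": [0, 0, 0]},
    {"travel": [0, 0, 0], "angular": [0, 0, 0]},
  ],
)

```text
time: 12.65
position: [0.5094, 0.3493, 0.2309]
tool_rot: [0.726, 3.053, -0.004]
ft_force: [-0.9, 1.2, -0.7]
grip_width: 0.688
```

```bash
python3 - <<'E'
from h import *
c=cal('wrist');snap('wrist','w8')
plan([((.5055,.353,.12),64)])
print(w2pix(c,[[.5055,.353,.155],[.5055,.353,.085]]))
E
```

```text
t 12.7 pos [0.5097 0.3492 0.2313] w 0.0599 F [-0.94 -1.11  0.11]
{"travel": [0.002, 0.0006, 0.0371], "angular": [-0.0, 0.002, -0.005]}
{"travel": [0.0019, 0.0005, 0.0371], "angular": [-0.001, 0.001, -0.004]}
{"travel": [0.0019, 0.0006, 0.0371], "angular": [-0.0, 0.002, -0.005]}
--
[[290.67604012 217.46981581]
 [290.18004613 196.2637958 ]]
```

View pics/w8.png

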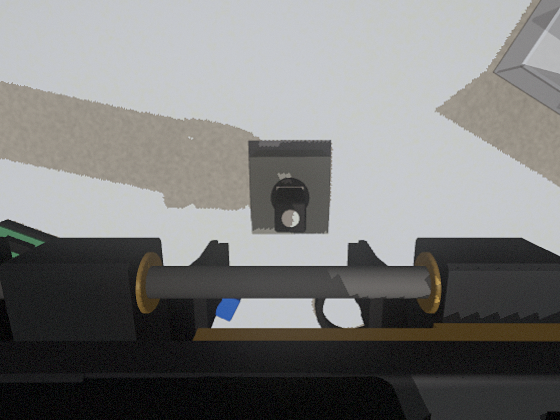

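The handle's top dot sits at (290,218), as predicted; the jaws are square with it. Descending and gripping.

Call:
servo_tool(
  series=[
    {"travel": [0.005, 0.002, 0.01], "angular": [0, 0.003, -0.01]},
    {"travel": [0, 0, 0.03], "angular": [0, 0, 0]},
    {"travel": [0, 0, 0.035], "angular": [0, 0, 0]},
    {"travel": [0, 0, 0.03], "angular": [0, 0, 0]},
    {"travel": [0, 0, 0], "angular": [0, 0, 0]},
  ],
)

```text
time: 13.2
position: [0.5035, 0.3516, 0.1219]
tool_rot: [-0.709, -3.056, 0.01]
ft_force: [0.0, 0.2, 0.6]
grip_width: 0.689
```

```bash
python3 - <<'E'
from h import *
plan([((.5055,.353,.12),64)])
E
```

```text
t 13.2 pos [0.5035 0.3516 0.1219] w 0.0599 F [0.02 0.2  0.59]
{"travel": [-0.0012, 0.0021, 0.0019], "angular": [-0.007, -0.003, -0.002]}
--
```

Call:
servo_tool(
  series=[
    {"travel": [0, 0.001, 0.001], "angular": [0, 0, 0]},
    {"travel": [0, 0, 0], "angular": [0, 0, 0]},
    {"travel": [0, 0, 0], "angular": [0, 0, 0]},
  ],
)

```text
time: 13.5
position: [0.5069, 0.3566, 0.1274]
tool_rot: [0.708, 3.058, 0.003]
ft_force: [-0.4, -0.5, 0.5]
grip_width: 0.692
```

```bash
python3 - <<'E'
from h import *
plan([((.5055,.353,.12),64)])
E
```

```text
t 13.5 pos [0.5069 0.3566 0.1274] w 0.0602 F [-0.43 -0.45  0.46]
{"travel": [-0.0003, -0.0038, 0.0074], "angular": [0.003, 0.003, -0.001]}
--
```

Call:
servo_tool(
  series=[
    {"travel": [0, 0, 0], "angular": [0, 0, 0]},
    {"travel": [0, 0, 0], "angular": [0, 0, 0]},
    {"travel": [0, 0, 0], "angular": [0, 0, 0]},
  ],
)

```text
time: 13.8
position: [0.5062, 0.3559, 0.1258]
tool_rot: [0.708, 3.059, -0.0]
ft_force: [0.3, -0.9, -0.0]
grip_width: 0.687
```

```bash
python3 - <<'E'
from h import *
plan([((.5055,.353,.12),64)])
print(ctrl.get_state()['joint_positions'])
E
```

```text
t 13.8 pos [0.5062 0.3559 0.1258] w 0.0598 F [ 0.34 -0.89 -0.05]
{"travel": [-0.0007, -0.0029, 0.0058], "angular": [0.0, 0.001, -0.001]}
--
[ 0.07705807  0.49712115 -0.9480876   1.63884184  0.42556966  1.22623738
  0.15558327]
```

Call:
servo_tool(
  series=[
    {"travel": [-0.001, -0.003, 0.003], "angular": [0, 0, 0]},
    {"travel": [0, 0, 0.003], "angular": [0, 0, 0]},
    {"travel": [0, 0, 0], "angular": [0, 0, 0]},
    {"travel": [0, 0, 0], "angular": [0, 0, 0]},
    {"travel": [0, 0, 0], "angular": [0, 0, 0]},
  ],
)

```text
time: 14.3
position: [0.5056, 0.3528, 0.1195]
tool_rot: [0.708, 3.06, -0.0]
ft_force: [0.2, -0.3, 0.4]
grip_width: 0.69
```

Call:
servo_tool(
  series=[
    {"travel": [0, 0, 0], "angular": [0, 0, 0]},
    {"travel": [0, 0, 0], "angular": [0, 0, 0]},
    {"travel": [0, 0, 0], "angular": [0, 0, 0]},
    {"travel": [0, 0, 0], "angular": [0, 0, 0]},
    {"travel": [0, 0, 0], "angular": [0, 0, 0]},
  ],
  claw=0.0,
  squeeze=35,
)

```text
time: 14.8
position: [0.5056, 0.3526, 0.1195]
tool_rot: [0.708, 3.06, -0.001]
ft_force: [0.4, -1.1, 0.2]
grip_width: 0.315
```

Call:
servo_tool(
  series=[
    {"travel": [0, 0, 0], "angular": [0, 0, 0]},
    {"travel": [0, 0, 0], "angular": [0, 0, 0]},
    {"travel": [0, 0, 0], "angular": [0, 0, 0]},
    {"travel": [0, 0, 0], "angular": [0, 0, 0]},
    {"travel": [0, 0, 0], "angular": [0, 0, 0]},
  ],
)

```text
time: 15.3
position: [0.5056, 0.3527, 0.1195]
tool_rot: [0.708, 3.06, -0.0]
ft_force: [0.4, -1.0, -0.5]
grip_width: 0.252
```

```bash
python3 - <<'E'
from h import *
plan([((.5055,.353,.22),64)])
E
```

```text
t 15.3 pos [0.5056 0.3527 0.1195] w 0.0219 F [ 0.41 -0.95 -0.55]
{"travel": [0.0, 0.0001, -0.0335], "angular": [-0.0, 0.0, -0.0]}
{"travel": [0.0001, 0.0001, -0.0335], "angular": [-0.0, 0.001, -0.001]}
{"travel": [0.0001, 0.0001, -0.0335], "angular": [-0.0, 0.0, -0.0]}
--
```

Call:
servo_tool(
  series=[
    {"travel": [0, 0, -0.01], "angular": [0, 0, 0]},
    {"travel": [0, 0, -0.02], "angular": [0, 0, 0]},
    {"travel": [0, 0, -0.025], "angular": [0, 0, 0]},
    {"travel": [0, 0, -0.025], "angular": [0, 0, 0]},
    {"travel": [0, 0, -0.025], "angular": [0, 0, 0]},
  ],
)

```text
time: 15.8
position: [0.5053, 0.3527, 0.226]
tool_rot: [0.708, 3.06, -0.0]
ft_force: [0.7, -0.2, -0.9]
grip_width: 0.253
```

Call:
servo_tool(
  series=[
    {"travel": [0, 0, -0.01], "angular": [0, 0, 0]},
    {"travel": [0, 0, 0], "angular": [0, 0, 0]},
    {"travel": [0, 0, 0], "angular": [0, 0, 0]},
    {"travel": [0, 0, 0], "angular": [0, 0, 0]},
    {"travel": [0, 0, 0], "angular": [0, 0, 0]},
  ],
)

```text
time: 16.3
position: [0.505, 0.3522, 0.2331]
tool_rot: [-0.708, -3.06, 0.003]
ft_force: [-0.4, 0.7, -0.6]
grip_width: 0.253
```

```bash
python3 - <<'E'
from h import *
s=ctrl.get_state(); p=s['position']
snap('side','s9');c=cal('side')
q=R.from_rotvec(s['tool_rot']); ax=-q.as_matrix()[:,2]
g=p+.008*ax
for k in (-.118,.027): print(g+ax*k,w2pix(c,[g+ax*k]))
plan([((.4967,.041,.19),64)])
im=cv2.imread('pics/s9.png'); cv2.imwrite('pics/c9.png',cv2.resize(im[50:200,180:330],None,fx=4,fy=4,interpolation=2))
E
```

```text
[0.50493645 0.35202562 0.12311744] [[248.18047618 118.82933797]]
[0.50507838 0.35226315 0.26811718] [[245.63872078  73.46673836]]
t 16.35 pos [0.5051 0.3523 0.2333] w 0.0219 F [ 0.13  0.37 -1.34]
{"travel": [-0.0185, -0.0405, 0.0063], "angular": [-0.0, -0.0, -0.0]}
{"travel": [-0.0184, -0.0405, 0.0062], "angular": [-0.0, -0.0, -0.0]}
{"travel": [-0.0185, -0.0405, 0.0063], "angular": [-0.0, -0.0, -0.0]}
{"travel": [-0.0184, -0.0405, 0.0062], "angular": [-0.0, -0.0, -0.0]}
{"travel": [-0.0185, -0.0404, 0.0063], "angular": [-0.001, -0.0, -0.0]}
{"travel": [-0.0184, -0.0405, 0.0062], "angular": [-0.0, -0.0, -0.0]}
{"travel": [-0.0185, -0.0404, 0.0062], "angular": [-0.001, -0.0, -0.001]}
--
```

View pics/c9.png

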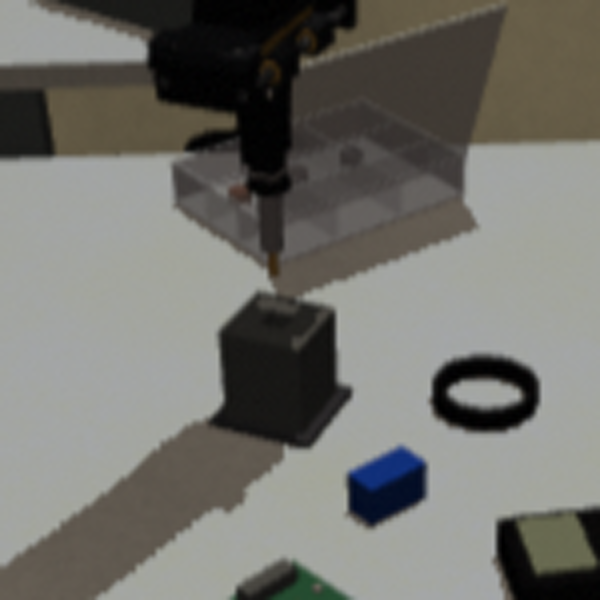

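The probe is out of the stand and upright; its tip appears at (248,119), where the grasp predicts it. Moving over the pad.

Call:
servo_tool(
  series=[
    {"travel": [-0.008, -0.018, 0], "angular": [0, 0, 0]},
    {"travel": [-0.015, -0.033, 0], "angular": [0, 0, 0]},
    {"travel": [-0.018, -0.04, 0], "angular": [0, 0, 0]},
    {"travel": [-0.018, -0.04, 0], "angular": [0, 0, 0]},
    {"travel": [-0.018, -0.04, 0], "angular": [0, 0, 0]},
  ],
)

```text
time: 16.85
position: [0.499, 0.1637, 0.234]
tool_rot: [0.707, 3.061, -0.001]
ft_force: [1.1, 0.0, -0.4]
grip_width: 0.249
```

Call:
servo_tool(
  series=[
    {"travel": [-0.018, -0.04, 0.005], "angular": [0, 0, 0]},
    {"travel": [-0.016, -0.034, 0.01], "angular": [0, 0, 0]},
    {"travel": [-0.01, -0.022, 0.01], "angular": [0, 0, 0]},
    {"travel": [-0.006, -0.012, 0.01], "angular": [0, 0, 0]},
    {"travel": [0, 0, 0], "angular": [0, 0, 0]},
  ],
)

```text
time: 17.35
position: [0.4961, 0.0444, 0.1979]
tool_rot: [-0.713, -3.058, 0.002]
ft_force: [-0.1, 0.8, -1.2]
grip_width: 0.252
```

Call:
servo_tool(
  series=[
    {"travel": [0, 0, 0], "angular": [0, 0, 0]},
    {"travel": [0, 0, 0], "angular": [0, 0, 0]},
    {"travel": [0, 0, 0], "angular": [0, 0, 0]},
  ],
)

```text
time: 17.65
position: [0.4974, 0.0482, 0.2001]
tool_rot: [0.703, 3.06, 0.001]
ft_force: [-0.2, -0.2, -0.6]
grip_width: 0.249
```

```bash
python3 - <<'E'
from h import *
plan([((.4967,.041,.145),64)])
E
```

```text
t 17.65 pos [0.4974 0.0482 0.2001] w 0.0217 F [-0.19 -0.2  -0.63]
{"travel": [-0.0012, -0.0034, 0.0276], "angular": [0.0, 0.001, 0.001]}
{"travel": [-0.0013, -0.0034, 0.0275], "angular": [0.001, 0.001, 0.001]}
--
```

Call:
servo_tool(
  series=[
    {"travel": [-0.001, -0.003, 0.02], "angular": [0, 0, 0]},
    {"travel": [-0.001, -0.003, 0.02], "angular": [0, 0, 0]},
    {"travel": [0, 0, 0.014], "angular": [0, 0, 0]},
    {"travel": [0, 0, 0], "angular": [0, 0, 0]},
    {"travel": [0, 0, 0], "angular": [0, 0, 0]},
  ],
)

```text
time: 18.15
position: [0.4965, 0.0407, 0.146]
tool_rot: [0.706, 3.06, 0.001]
ft_force: [0.3, 0.3, -0.6]
grip_width: 0.255
```

Call:
servo_tool(
  series=[
    {"travel": [0, 0, 0], "angular": [0, 0, 0]},
    {"travel": [0, 0, 0], "angular": [0, 0, 0]},
    {"travel": [0, 0, 0], "angular": [0, 0, 0]},
  ],
)

```text
time: 18.45
position: [0.4967, 0.04, 0.1462]
tool_rot: [0.708, 3.059, -0.0]
ft_force: [-0.1, 0.7, -0.5]
grip_width: 0.25
```

```bash
python3 - <<'E'
from h import *
plan([((.4967,.041,.1195),64)])
s=ctrl.get_state(); p=s['position'];c=cal('side'); snap('side','s10'); ax=-R.from_rotvec(s['tool_rot']).as_matrix()[:,2]
print(p-.11*ax, w2pix(c,[p-.11*ax,[.4967,.0411,.017]]))
im=cv2.imread('pics/s10.png'); cv2.imwrite('pics/c10.png',cv2.resize(im[130:255,200:325],None,fx=4.8,fy=4.8,interpolation=2))
c=cal('wrist'); snap('wrist','w10'); snap('top','t10'); im=cv2.imread('pics/t10.png'); cv2.imwrite('pics/c10t.png',cv2.resize(im[190:310,215:335],None,fx=4.5,fy=4.5,interpolation=2))
E
```

```text
t 18.45 pos [0.4967 0.04   0.1462] w 0.0217 F [-0.11  0.72 -0.52]
{"travel": [0.0005, 0.0009, 0.0267], "angular": [0.0, 0.002, -0.001]}
--
[0.4969233  0.03994956 0.03623684] [[248.1610829  205.71712063]
 [248.43785623 210.73130172]]
```

View pics/c10.png

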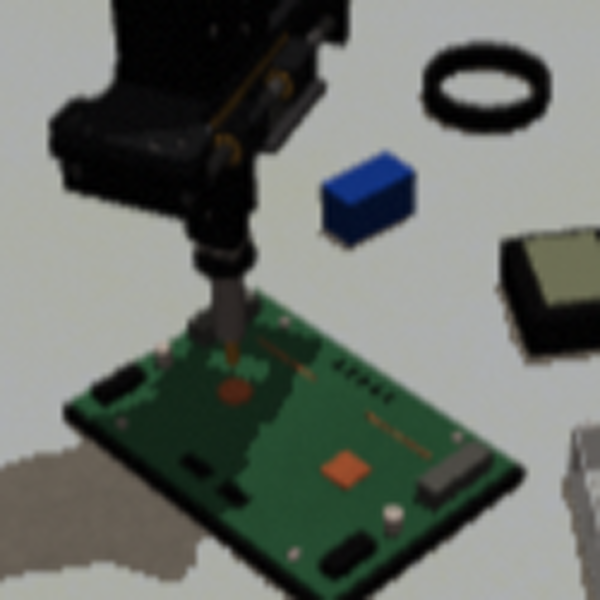

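View pics/w10.png

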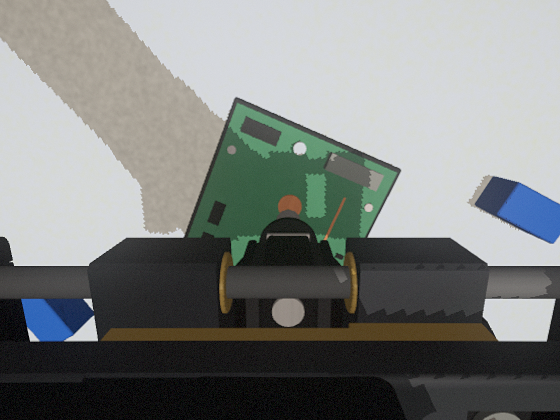

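View pics/c10t.png

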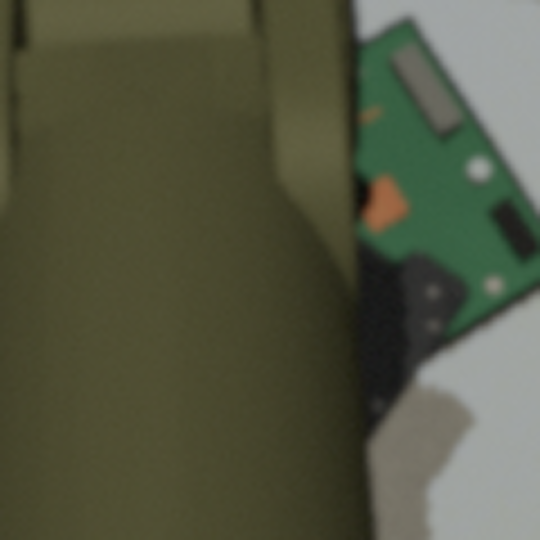

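Call:
servo_tool(
  series=[
    {"travel": [0, 0.001, 0.005], "angular": [0, 0, 0]},
    {"travel": [0, 0, 0.006], "angular": [0, 0, 0]},
    {"travel": [0, 0, 0.004], "angular": [0, 0, 0]},
    {"travel": [0, 0, 0.002], "angular": [0, 0, 0]},
    {"travel": [0, 0, 0], "angular": [0, 0, 0]},
  ],
)

```text
time: 19.1
position: [0.4964, 0.0409, 0.1281]
tool_rot: [-0.708, -3.061, 0.0]
ft_force: [-0.3, -0.5, -0.1]
grip_width: 0.25
```

Call:
servo_tool(
  series=[
    {"travel": [0, 0, 0.002], "angular": [0, 0, 0]},
    {"travel": [0, 0, 0.002], "angular": [0, 0, 0]},
    {"travel": [0, 0, 0.002], "angular": [0, 0, 0]},
    {"travel": [0, 0, 0], "angular": [0, 0, 0]},
    {"travel": [0, 0, 0], "angular": [0, 0, 0]},
  ],
)

```text
time: 19.6
position: [0.4969, 0.041, 0.1228]
tool_rot: [0.708, 3.059, -0.0]
ft_force: [-0.9, 0.8, 0.9]
grip_width: 0.254
```

```bash
python3 - <<'E'
from h import *
plan([((.4967,.041,.1185),64)])
E
```

```text
t 19.6 pos [0.4969 0.041  0.1228] w 0.0221 F [-0.86  0.79  0.86]
{"travel": [0.0003, -0.0001, 0.0043], "angular": [0.0, 0.001, -0.001]}
--
```

Call:
servo_tool(
  series=[
    {"travel": [0, 0, 0.002], "angular": [0, 0, 0]},
    {"travel": [0, 0, 0.002], "angular": [0, 0, 0]},
    {"travel": [0, 0, 0], "angular": [0, 0, 0]},
    {"travel": [0, 0, 0], "angular": [0, 0, 0]},
    {"travel": [0, 0, 0], "angular": [0, 0, 0]},
  ],
)

```text
time: 20.1
position: [0.497, 0.0409, 0.1188]
tool_rot: [0.708, 3.059, -0.0]
ft_force: [0.1, 0.0, 1.6]
grip_width: 0.25
```

Call:
servo_tool(
  series=[
    {"travel": [0, 0, 0], "angular": [0, 0, 0]},
    {"travel": [0, 0, 0], "angular": [0, 0, 0]},
    {"travel": [0, 0, 0], "angular": [0, 0, 0]},
    {"travel": [0, 0, 0], "angular": [0, 0, 0]},
    {"travel": [0, 0, 0], "angular": [0, 0, 0]},
  ],
)

```text
time: 20.6
position: [0.4969, 0.0409, 0.1187]
tool_rot: [0.708, 3.059, -0.0]
ft_force: [0.8, 0.4, 1.3]
grip_width: 0.25
```

```bash
python3 - <<'E'
from h import *
plan([((.4967,.041,.1185),64)])
F=[]
snap('side','s11')
for i in range(6): ctrl.get_image('wrist'); s=ctrl.get_state(); F.append(np.r_[s['ft_force'],s['position']])
print(np.round(np.mean(F,0),4),np.abs(s['qd']).max())
im=cv2.imread('pics/s11.png'); a=cv2.resize(im[160:235,210:285],(400,400),interpolation=2); b=cv2.resize(im[260:390,170:300],(400,400),interpolation=2); cv2.imwrite('pics/c11.png',np.hstack([a,b]))
E
```

```text
t 20.6 pos [0.4969 0.0409 0.1187] w 0.0217 F [0.84 0.4  1.29]
{"travel": [0.0002, 0.0, 0.0002], "angular": [0.0, 0.001, -0.001]}
--
[0.9062 0.5249 1.8512 0.4969 0.0409 0.1187] 0.002099024995326432
```

View pics/c11.png

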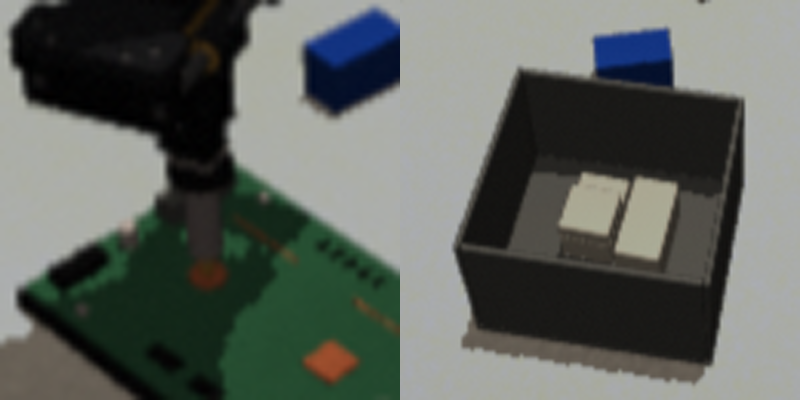

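```bash
python3 - <<'E'
from h import *
print(ctrl.close_job())
E
```

```text
the job is handed in; nothing more can be done
None
```

Both offcuts are in the bin, and I handed the job in at about 21 s of the 72 s. The arm is still holding the probe upright and pressed on the round copper pad. I drew the probe from its stand with a 35 N grip.

Last checks before handing in:
- **Offcuts:** the side camera shows both lying flat in the bin, let go.
- **Position:** the estimated tip is at (0.497, 0.041), within about 2 mm of the measured pad centre. In the side picture the tip sits on the middle of the pad.
- **Press:** the tool height of 0.1187 m puts the plunger about 8 mm in. The vertical force rose from about -1 N hanging to +1.85 N, so about 2.9 N of press, which also means about 7.6 mm.
- **Steadiness:** joint speeds were at most 0.002 rad/s, the tool was within about 0.005 rad of vertical, and the jaws held at 21.7–22 mm on the 22 mm handle.

The side camera put the pad about 1.5 mm from the top camera's estimate, which is within the calibration error. The force readings are noisy by about 1 N. I did not measure the meter, parts box or tape roll again at the end, but the arm never came near them. No check failed, and the interface gives no verdict.

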